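Load the cup station and hold its run lever level

TASK

Load the test station: nest both loose steel cups, one after the other, upright and fully down into the cup that already stands in the station, so that all three make one stack in the station's ring. Then press the station's spring lever down on its round black pad with the fingers until the lever is level, halfway through its travel with the pad's top as high as the two index posts beside it (never down near its bottom stop, which trips it), and finish while still holding it there: the program ends with the fingers pressing the lever, which is not let go. Leave the other things on the bench where they are.

Things in the scene. Friction and masses are not known exactly. Their poses are not given: they have to be found in the camera images.
- station: fixed test station on the table: aluminium base plate 150 (x) x 260 (y) x 12 mm high; origin at the centre of its underside; at yaw 0 its x points away from the robot and y to the left. At (0, +70 mm) stands a steel locating ring 62 mm across and 8 mm high on the plate, holding the lower cup; on the -y side is the hold-to-run lever.
- nest (a point): centre of the locating ring's floor, 14 mm above the station's underside, at (0, +70 mm) in the station; the lower cup stands on it
- lever_angle (a joint): spring lever, hinge along the station's y at (+50, -70, 62 mm) in the station, reaching 100 mm towards the station's -x to a round black pad. 0 = released (end raised 0.18 rad), 0.18 = level (wanted), 0.36 = bottom stop; grows as the pad is pressed (1 mm at the pad per 0.01 rad). Springs back: at the pad about 3 N to start, 5.5 N at level, 8 N at the bottom.
- hold_lever: the station's spring lever: a steel bar 16 mm wide, 8 mm thick, with a round black end pad 42 mm across and 14 mm thick; its origin lies on the hinge (not on the pad), see pad_top for the place to press
- pad_top (a point): centre of the pad's top face: about 88 mm above the table when released, 70 mm when the lever is level, 52 mm at the bottom stop; press here straight down with closed fingers
- index_top (a point): fixed point midway between the flat tops of the two steel index posts (10 mm thick, 36 mm to each side of the pad's centre, along the station's y), 70 mm above the table: where the pad's top centre is when the lever is level
- cup_base: steel cup, 44 mm high: tapered body (36 mm across at the foot, 54 at 29 mm height), straight collar 62 mm across from 31 mm to the rim; wall 2.5 mm, inner floor 15 mm up; 0.10 to 0.20 kg. Origin: centre of the underside, z up. Nested, it rests on the lower cup's inner floor, 15 mm above that cup's origin, with 2 mm side play. This one stands in the station's ring at the start.
- cup_1: steel cup, 44 mm high: tapered body (36 mm across at the foot, 54 at 29 mm height), straight collar 62 mm across from 31 mm to the rim; wall 2.5 mm, inner floor 15 mm up; 0.10 to 0.20 kg. Origin: centre of the underside, z up. Nested, it rests on the lower cup's inner floor, 15 mm above that cup's origin, with 2 mm side play. This one stands loose on the table left of the station, as does cup_2.
- cup_2: steel cup, 44 mm high: tapered body (36 mm across at the foot, 54 at 29 mm height), straight collar 62 mm across from 31 mm to the rim; wall 2.5 mm, inner floor 15 mm up; 0.10 to 0.20 kg. Origin: centre of the underside, z up. Nested, it rests on the lower cup's inner floor, 15 mm above that cup's origin, with 2 mm side play. Alike to cup_1; either may go in first.
- tweezers_b: steel tweezers, 134 x 15 x 9 mm, lying lengthwise (towards the robot) on the table between the loose cups and the station (bystander; origin at the centre of its underside)
- tape: small roll of black tape, 58 mm across, 19 mm high, lying flat at the left (bystander; origin at the centre of its underside)
- pot: round lidded grease pot, 65 mm across, 44 mm high, at the left (bystander; origin at the centre of its underside)
- case: flat bit case, 110 x 69 x 23 mm, at the right (bystander; origin at the centre of its underside)
- red_driver: screwdriver 160 mm long, 23 mm thick, at the right rear (bystander; origin at the centre of its underside)
Not all that is in view belongs to the job. What is shaped like the cup_2 but pink or turquoise is not meant. What is shaped like the cup_base but blue is not meant.

How it is judged (in metres and radians):
On the way, in this order (a step that is already met when the one before it is completed fails the run):
1. both loose cups are nested fully down in the cup in the station, and let go (((horizontal distance between cup_1 and cup_base below 0.005 m and z of cup_1 in the frame of cup_base between 0.012 and 0.018 m and angle between each of cup_1, cup_2's own z axis and vertical below 0.08 rad and horizontal distance between cup_2 and cup_1 below 0.005 m and z of cup_2 in the frame of cup_1 between 0.012 and 0.018 m) or (horizontal distance between cup_2 and cup_base below 0.005 m and z of cup_2 in the frame of cup_base between 0.012 and 0.018 m and angle between each of cup_2, cup_1's own z axis and vertical below 0.08 rad and horizontal distance between cup_1 and cup_2 below 0.005 m and z of cup_1 in the frame of cup_2 between 0.012 and 0.018 m)) and horizontal distance between cup_base and nest below 0.006 m and height (world z) of cup_base below 0.019 m and contact force between the fingers and cup_1 below 0.3 N and contact force between the fingers and cup_2 below 0.3 N and linear speed of each of cup_1, cup_2 below 0.02 m/s), for 0.2 s.
2. the fingers hold the lever near level (value of joint lever_angle between 0.13 and 0.23 rad and contact force between the fingers and hold_lever above 3 N), for 0.5 s.
At the end, for the whole second after the job is handed in: Three cups nested in the ring, each upright (0.08 rad), within 5 mm concentric with and 15 +-3 mm above the one below, at rest and let go; the lever at 0.13 to 0.23 rad with the fingers pressing its pad with over 3 N, through the last second (all of step 1 and all of step 2); the arm keeps its last pose, push and grip.
It fails at once if the lever is pressed down near its bottom stop (over 0.32 rad) (value of joint lever_angle above 0.32 rad).
It fails at once if a bystander is pushed more than 30 mm (distance of any of tweezers_b, tape, pot, case, red_driver from where it was at the start of the episode above 0.03 m).
It also fails if it takes over 72 s, if anything falls off the work surface, if the arm or the gripper's body presses on something with over 40 N, if the wrist force passes 120 N, or if a joint passes its speed limit or range.

ROBOT

A 7-joint arm with a two-finger parallel gripper is mounted at the origin on a cart in front of the work surface, level with it; the furniture and walls round the work are solid. World frame = base frame: x ahead of the robot, y to its left, z up, the work surface at z = 0. Lengths are in m, angles in degrees, forces in N, time in s.
With the tool pointing down it reaches from about 0.425 to 0.875 m from the base axis. Payload 4.7 kg.
Tool frame: the origin (TCP) lies on the mounting face of the last link; the fingertips stand 182 mm ahead of it and the grasp point (between the pads) lies 164 mm ahead of it; z points along the fingers, y is the line along which they close (so a half turn about z gives the same grasp; the last joint's range is limited). The gripper opens to 87 mm and grips with 3 to 60 N. Pads are 19 mm wide; open, the fingers measure 117 mm over their backs; the gripper's body (75 mm by 190 mm) begins 51 mm behind the grasp point.
Start: joints at [-68.463, 18.392, -4.016, 83.108, 1.295, 78.541, -3.26], TCP at [0.23, 0.608, 0.405] pointing down, gripper open.
Joint ranges: [-163.93, 163.93], [-17.29, 119.83], [-79.2, 71.16], [3.27, 140.29], [-89.18, 269.18], [5.43, 117.66], [-154.24, 154.24]. Speed limits (degrees/s): [147.25, 147.25, 180, 180, 180, 180, 180].

INTERFACE

Orientations are given as [roll, pitch, yaw] about the fixed x, y, z axes, in that order (R = Rz(yaw) Ry(pitch) Rx(roll)).
In Python, from cell import env gives the robot as it stands.
- The arm moves only by the tool servo_tool, never from a script. Its argument "plan" is a list of rows, each an object with "xyz": the shift along the tool's x, y, z in cm, a list of three; "twist": the turn, a rotation vector about the tool's x, y, z in degrees, a list of three; "jaw": the closure, from 0 (fully open) to 1 (shut). In form: [{"xyz": [x, y, z], "twist": [wx, wy, wz], "jaw": jaw}, ...]. A call has 1 to 10 rows; each row is the pose to reach, as a shift and turn from the pose commanded when the call began, along the tool's axes at that moment; what a row does not reach only later rows make up. A row lasts 1/12 s, in which the tool goes at most 41.7 mm and 7.16 degrees, less where a joint would pass 70% of its speed; a pose out of reach is approached as far as the arm can. A call with a gripper value outside its range is refused whole. The fingers move at their own pace and stop on an object; "newtons" is the grip in N (left out, the last holds). Time passes only in rows, so rows that repeat a pose let the fingers close. It gives the time, the measured TCP pose, the force, the opening and the grip force at its end, in the units of the state.
- env.get_obs(): the state, without advancing time (a new reading comes with each control period).
- env.read_camera(name): name is "side" or "top"; returns a dict with "img" (480x640x3 uint8, red, green, blue), "camera_matrix" (3x3 intrinsics, pixels), "R" (3x3) and "t" (3): a world point X has camera coordinates R X + t. Camera axes: x right, y down, z forward; pixel columns grow to the right and rows downward; lengths in m; the calibration is good to about 2 mm. A picture is of the moment at which its call begins. There is no depth.
- env.sign_off(): hands the job in; it is judged then, once.
The state is a dict: "time_s": time; "qpos": joint angles; "joint_velocities": joint speeds; "effort": joint torques, N m; "tool_pos": TCP position; "tool_rot": TCP orientation; "force": force on the tool from outside, world axes, zero at the start; "wrist_torque": the same for the moment, N m; "grip_width": finger opening in m; "grasp_force": force on a finger pad.
Only numpy, scipy, OpenCV 4.12 (cv2) and the standard library are available. Lean on these libraries where they do the work, as an engineer would, in place of code of your own. Each camera call takes 0.05 s, during which the arm holds its last target. There are 200 camera calls.

## Working session

There is one attempt and no reset: what is moved stays moved. The work goes in short steps, Python scripts to look and compute and a tool call to move; the robot and the scene stay as the last step left them, time stands still between calls to the robot, and variables do not carry over. Pictures are saved under pics/ and viewed, at most 13 in all, crops included, and the job is handed in when it is done.

Besides the shell and the picture viewer there is one more tool, called after ">>>" as name([rows], argument=value, ...), one row to a line, values as JSON. servo_tool: Moves the arm, as the interface text tells. Its arguments: {"type":"object","properties":{"plan":{"type":"array","items":{"type":"object","properties":{"xyz":{"type":"array","items":{"type":"number"}},"twist":{"type":"array","items":{"type":"number"}},"jaw":{"type":"number"}}}},"newtons":{"type":"number"}},"required":["plan"]}

```bash
mkdir -p pics; python3 - <<'E'
from cell import env
import cv2
for n in("top","side"):
    r=env.read_camera(n);cv2.imwrite(f"pics/{n}0.png",r["img"][:,:,::-1]);print(n,r["camera_matrix"].tolist(),r["R"].tolist(),r["t"].tolist())
o=env.get_obs();print(o)
E
```

```text
top [[485.8601008224999, 0.0, 316.44954116953556], [0.0, 485.8601008224999, 238.62867242018365], [0.0, 0.0, 1.0]] [[0.02121847238259016, -0.9996687777563938, 0.014564038203298933], [-0.9805682002365086, -0.02365030576599746, -0.19474770273897885], [0.19502764192463615, -0.010148783977044665, -0.9807452375969531]] [0.06216683082589198, 0.5591320334529121, 1.0834559518091662]
side [[456.4112368048592, 0.0, 324.3324564016969], [0.0, 456.4112368048592, 242.54172428896575], [0.0, 0.0, 1.0]] [[0.9598720718355136, -0.2804376498900183, -0.0005746602139580103], [-0.1754456862012869, -0.5989081575134347, -0.7813628030929181], [0.21877937952091725, 0.7501091543155745, -0.6240767899132413]] [-0.48386290165724327, 0.2024904199045569, 0.8871594836149714]
{'time_s': 0.1, 'qpos': array([-68.46187222,  18.43615241,  -4.01478407,  83.16755621,
         1.29449921,  78.5392913 ,  -3.25975661]), 'joint_velocities': array([ 0.09497605, -0.12460528,  0.06009508, -0.02376978, -0.09661422,
        0.00834086,  0.02326574]), 'effort': array([-1.04813564e-04, -4.92570305e+01, -4.05689422e-01, -3.13397205e+01,
       -6.40074327e-02,  3.95413698e-02,  7.64173092e-05]), 'tool_pos': array([0.23005408, 0.60774287, 0.40375843]), 'tool_rot': array([-1.79902198e+02,  5.08099625e-03,  1.59270898e+02]), 'force': array([ 0.56938014,  0.11843266, -0.99682864]), 'wrist_torque': array([-0.00673705, -0.02591198, -0.00317058]), 'grasp_force': 0.0, 'grip_width': 0.08710538689123899}
```

View pics/top0.png

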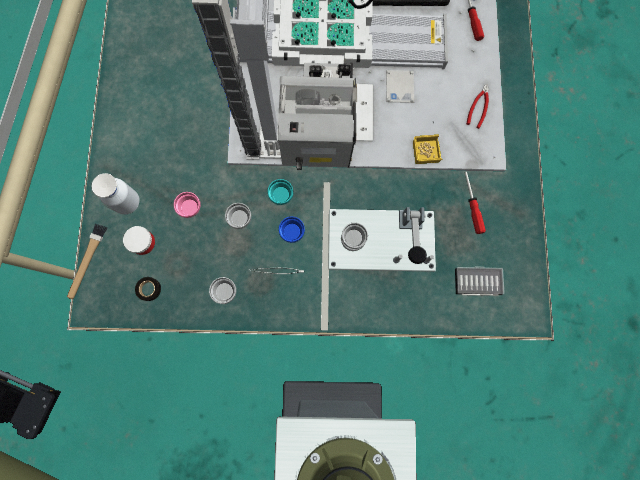

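View pics/side0.png

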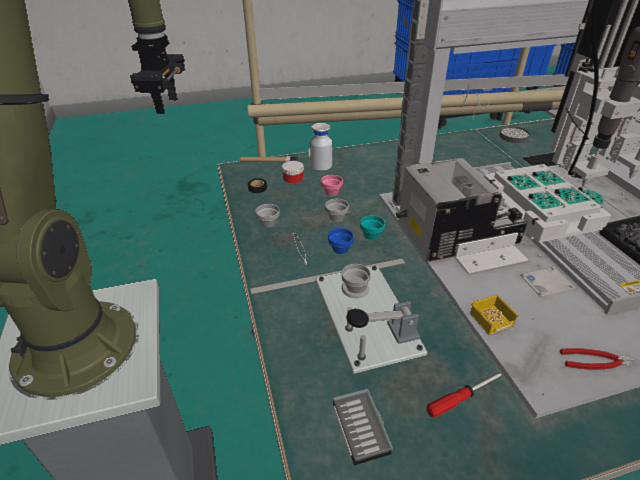

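Steel-grey cup candidates in the top view are the loose cups at (238,215) and (222,290) and the station cup at (354,237). Lookalikes to reject are pink (187,204), turquoise (280,191), blue (291,230), and also the pot at (138,240) and the tape at (148,289). Next I fit the rims with both cameras and check the choice in a crop.

```bash
cat > h.py <<'E'
from cell import env
import numpy as np, cv2
from scipy.optimize import minimize
def cams(): return {n:env.read_camera(n) for n in("top","side")}
def proj(c,X):
    p=np.atleast_2d(X)@c["R"].T+c["t"]; p=p@c["camera_matrix"].T; return p[:,:2]/p[:,2:]
def back(c,uv,z):
    d=c["R"].T@np.linalg.solve(c["camera_matrix"],[*uv,1]); o=-c["R"].T@c["t"]; return o+d*(z-o[2])/d[2]
A=np.linspace(0,2*np.pi,72,endpoint=False)
def ring(x,y,z,r): return np.c_[x+r*np.cos(A),y+r*np.sin(A),0*A+z]
def fit(C,names,x,y,z,r,span=.012):
    """centre (x,y) of a circle at height z: max colour change across its outline"""
    def cost(p):
        s=0
        for n in names:
            im=cv2.GaussianBlur(C[n]["img"],(0,0),.7).astype(np.float32)
            v=[cv2.remap(im,*[q.astype(np.float32)[:,None] for q in proj(C[n],ring(*p,z,r+d)).T],cv2.INTER_LINEAR)[:,0] for d in(-.002,.002)]
            s+=np.minimum(np.abs(v[0]-v[1]).sum(1),120).mean()
        return -s
    g=np.arange(-span,span+1e-6,.002)
    b=min(((cost((x+i,y+j)),x+i,y+j) for i in g for j in g))
    m=minimize(cost,b[1:],method="Nelder-Mead",options=dict(initial_simplex=[b[1:],(b[1]+.0015,b[2]),(b[1],b[2]+.0015)],xatol=1e-4))
    return m.x,-m.fun
E
python3 - <<'E'
from h import *
C=cams(); T=C["top"]
J={"A":((238,215),.044,.031),"B":((222,290),.044,.031),"base":((354,235),.058,.031),"pad":((417,255),.088,.021)}
for k,(uv,z,r) in J.items():
    x,y,_=back(T,uv,z); f=[]
    for ns in(["top"],["side"],["top","side"]):
        p,s=fit(C,ns,x,y,z,r); print(k,ns,p.round(4),round(s)); 
    for n in C:
        for q in proj(C[n],ring(*p,z,r))[::3]: cv2.circle(C[n]["img"],tuple(np.int32(q*16+8)),8,(255,255,0),-1,shift=4)
for k,uv in dict(scr1=(333,212),scr2=(334,267),scr3=(432,212),scr4=(431,266)).items(): print(k,back(T,uv,.012).round(3))
for k,uv in dict(tw0=(252,271),tw1=(304,271)).items(): print(k,back(T,uv,.005).round(3))
print("bar",back(T,(326,185),.01).round(3),back(T,(324,328),.01).round(3))
a=cv2.resize(T["img"][170:310,180:450],(800,415),interpolation=2); cv2.imwrite("pics/c1.png",a[:,:,::-1])
b=cv2.resize(C["side"]["img"][180:380,240:440],(600,600),interpolation=2); cv2.imwrite("pics/c2.png",b[:,:,::-1])
E
```

```text
A ['top'] [0.6148 0.2634] 93
A ['side'] [0.6167 0.2677] 56
A ['top', 'side'] [0.6152 0.2635] 137
B ['top'] [0.4349 0.2899] 109
B ['side'] [0.4371 0.2937] 59
B ['top', 'side'] [0.4352 0.29  ] 150
base ['top'] [ 0.5692 -0.0149] 110
base ['side'] [ 0.5688 -0.0108] 77
base ['top', 'side'] [ 0.569  -0.0126] 172
pad ['top'] [ 0.5192 -0.1523] 117
pad ['side'] [ 0.5199 -0.1563] 120
pad ['top', 'side'] [ 0.521  -0.1559] 231
scr1 [0.634 0.035 0.012]
scr2 [0.498 0.031 0.012]
scr3 [ 0.64  -0.209  0.012]
scr4 [ 0.505 -0.203  0.012]
tw0 [0.484 0.228 0.005]
tw1 [0.487 0.103 0.005]
bar [0.703 0.053 0.01 ] [0.353 0.052 0.01 ]
```

View pics/c1.png

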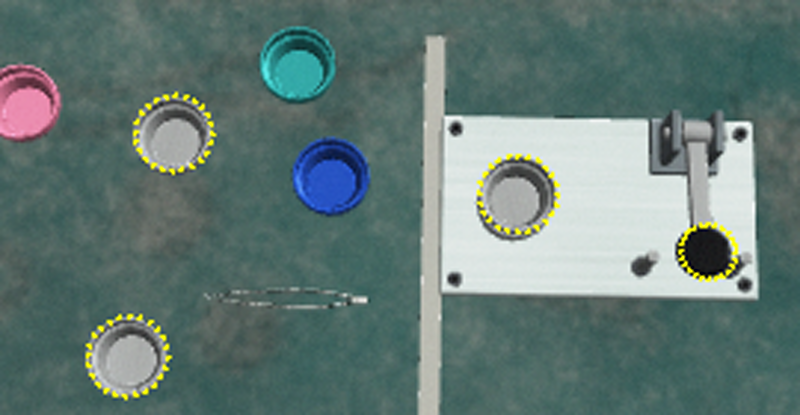

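View pics/c2.png

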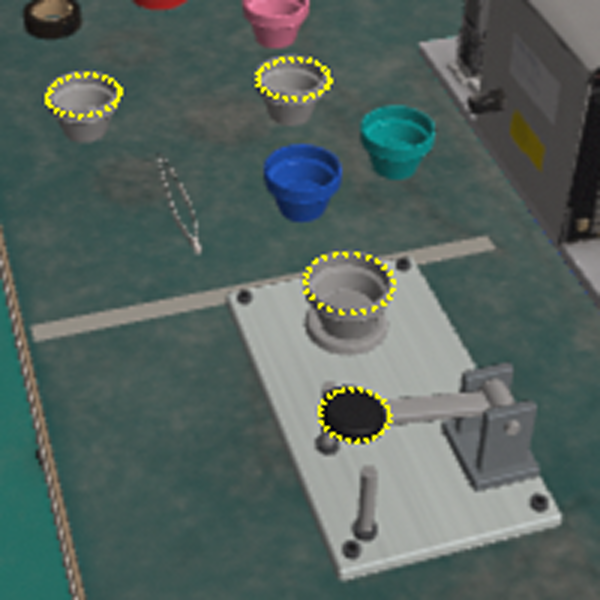

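The overlays sit on the three grey cups: in the top crop, loose cups A at (174,134) and B at (129,356), and the station cup at (517,197). The pad is at (708,251). The coloured cups are rejected. I start with cup B and first move above it, turning the tool to yaw 180.

>>> servo_tool([
  {"xyz":[-30.4,-22.3,0],"twist":[0,0,-20.7],"jaw":0},
  {"xyz":[-30.4,-22.3,0],"twist":[0,0,-20.7],"jaw":0},
  {"xyz":[-30.4,-22.3,0],"twist":[0,0,-20.7],"jaw":0},
  {"xyz":[-30.4,-22.3,0],"twist":[0,0,-20.7],"jaw":0},
  {"xyz":[-30.4,-22.3,0],"twist":[0,0,-20.7],"jaw":0},
  {"xyz":[-30.4,-22.3,0],"twist":[0,0,-20.7],"jaw":0},
  {"xyz":[-30.4,-22.3,0],"twist":[0,0,-20.7],"jaw":0},
  {"xyz":[-30.4,-22.3,0],"twist":[0,0,-20.7],"jaw":0},
  {"xyz":[-30.4,-22.3,0],"twist":[0,0,-20.7],"jaw":0},
  {"xyz":[-30.4,-22.3,0],"twist":[0,0,-20.7],"jaw":0},
], newtons=20)

```text
time_s: 1.03
tool_pos: [0.4404, 0.2833, 0.4051]
tool_rot: [-179.8, 0.2, 179.2]
force: [1.0, -0.7, -0.5]
grip_width: 0.0871
grasp_force: 0.0
```

>>> servo_tool([
  {"xyz":[0,0,15],"twist":[0,0,0],"jaw":0},
  {"xyz":[0,0,15],"twist":[0,0,0],"jaw":0},
  {"xyz":[0,0,15],"twist":[0,0,0],"jaw":0},
  {"xyz":[0,0,15],"twist":[0,0,0],"jaw":0},
  {"xyz":[0,0,15],"twist":[0,0,0],"jaw":0},
  {"xyz":[0,0,15],"twist":[0,0,0],"jaw":0},
])

```text
time_s: 1.53
tool_pos: [0.435, 0.2917, 0.254]
tool_rot: [-179.9, -0.1, 180.0]
force: [0.1, -0.3, 1.1]
grip_width: 0.087
grasp_force: 0.0
```

```bash
python3 - <<'E'
from h import *
C=cams(); o=env.get_obs(); print(o["tool_pos"],o["tool_rot"])
for ns in(["top"],["side"]): print(ns,fit(C,ns,.436,.291,.044,.031))
a=np.hstack([cv2.resize(C["top"]["img"][230:350,162:282],(400,400)),cv2.resize(C["side"]["img"][150:270,208:328],(400,400))]); cv2.imwrite("pics/c3.png",a[:,:,::-1])
E
```

```text
[0.4363627  0.29253434 0.25692544] [1.79875180e+02 1.60105524e-01 1.79976664e+02]
['top'] (array([0.44771214, 0.26811025]), np.float64(31.59572982788086))
['side'] (array([0.43679542, 0.29438103]), np.float64(53.54722595214844))
```

View pics/c3.png

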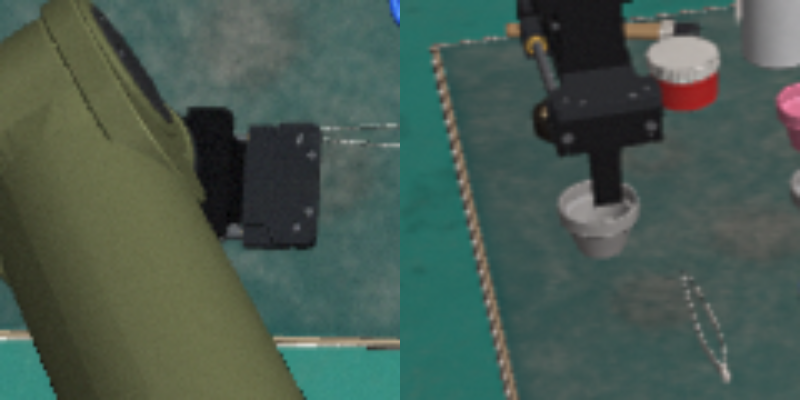

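The top view is hidden by the arm. In the side view the near finger (607,190) hangs centred over cup B's rim (598,205). I go down and grip the collar.

>>> servo_tool([
  {"xyz":[0,0,2],"twist":[0,0,0],"jaw":0},
  {"xyz":[0,0,4],"twist":[0,0,0],"jaw":0},
  {"xyz":[0,0,4],"twist":[0,0,0],"jaw":0},
  {"xyz":[0,0,4],"twist":[0,0,0],"jaw":0.5},
  {"xyz":[0,0,4],"twist":[0,0,0],"jaw":0.5},
  {"xyz":[0,0,4],"twist":[0,0,0],"jaw":0.5},
  {"xyz":[0,0,4],"twist":[0,0,0],"jaw":0.5},
  {"xyz":[0,0,4],"twist":[0,0,0],"jaw":0.5},
  {"xyz":[0,0,4],"twist":[0,0,0],"jaw":0.5},
])

```text
time_s: 2.38
tool_pos: [0.4359, 0.292, 0.2159]
tool_rot: [179.9, 0.1, 180.0]
force: [-0.5, -1.3, 5.0]
grip_width: 0.0608
grasp_force: 20.0
```

>>> servo_tool([
  {"xyz":[0,0,-1],"twist":[0,0,0],"jaw":0.5},
  {"xyz":[0,0,-3],"twist":[0,0,0],"jaw":0.5},
  {"xyz":[0,0,-6],"twist":[0,0,0],"jaw":0.5},
  {"xyz":[0,0,-9],"twist":[0,0,0],"jaw":0.5},
  {"xyz":[0,0,-12],"twist":[0,0,0],"jaw":0.5},
  {"xyz":[0,0,-12],"twist":[0,0,0],"jaw":0.5},
  {"xyz":[0,0,-12],"twist":[0,0,0],"jaw":0.5},
])

```text
time_s: 2.97
tool_pos: [0.4359, 0.292, 0.3369]
tool_rot: [179.8, 0.2, 180.0]
force: [0.3, -0.3, -1.7]
grip_width: 0.0609
grasp_force: 20.0
```

```bash
python3 - <<'E'
from h import *
C=cams(); o=env.get_obs(); print(o["tool_pos"],o["force"],o["grip_width"],o["grasp_force"])
cx,cy=proj(C["side"],[.436,.292,.14])[0].astype(int)
a=cv2.resize(C["side"]["img"][cy-60:cy+60,cx-60:cx+60],(400,400)); cv2.imwrite("pics/c4.png",a[:,:,::-1])
print(cx,cy)
E
```

```text
[0.43494203 0.29141304 0.33383555] [-0.6701373   0.18065323 -1.48519725] 0.060775589500406346 19.999620525632054
263 177
```

View pics/c4.png

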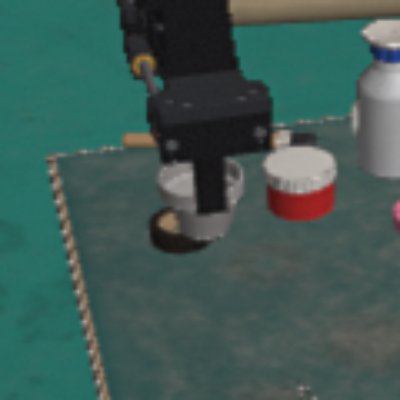

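Cup B is held upright between the fingers, at (200,195) in the crop. I carry it over the station.

>>> servo_tool([
  {"xyz":[-0.7,-1.5,0],"twist":[0,0,0],"jaw":0.5},
  {"xyz":[-2.0,-4.6,0],"twist":[0,0,0],"jaw":0.5},
  {"xyz":[-3.6,-8.2,0],"twist":[0,0,0],"jaw":0.5},
  {"xyz":[-5.2,-11.9,0],"twist":[0,0,0],"jaw":0.5},
  {"xyz":[-6.8,-15.5,0],"twist":[0,0,0],"jaw":0.5},
  {"xyz":[-8.4,-19.2,0],"twist":[0,0,0],"jaw":0.5},
  {"xyz":[-10.0,-22.9,0],"twist":[0,0,0],"jaw":0.5},
  {"xyz":[-11.6,-26.5,0],"twist":[0,0,0],"jaw":0.5},
  {"xyz":[-12.7,-29.0,0],"twist":[0,0,0],"jaw":0.5},
  {"xyz":[-13.3,-30.5,0],"twist":[0,0,0],"jaw":0.5},
])

```text
time_s: 3.9
tool_pos: [0.5684, -0.0179, 0.3328]
tool_rot: [-179.8, -0.2, 179.7]
force: [0.2, -0.2, -1.8]
grip_width: 0.0608
grasp_force: 20.0
```

>>> servo_tool([
  {"xyz":[0,0,1],"twist":[0,0,0],"jaw":0.5},
  {"xyz":[0,0,3],"twist":[0,0,0],"jaw":0.5},
  {"xyz":[0,0,5],"twist":[0,0,0],"jaw":0.5},
  {"xyz":[0,0,5],"twist":[0,0,0],"jaw":0.5},
  {"xyz":[0,0,5],"twist":[0,0,0],"jaw":0.5},
])

```text
time_s: 4.32
tool_pos: [0.567, -0.0124, 0.2823]
tool_rot: [-180.0, -0.3, -180.0]
force: [0.2, 0.8, -1.5]
grip_width: 0.0613
grasp_force: 20.0
```

```bash
python3 - <<'E'
from h import *
C=cams(); P=[env.get_obs()]
for i in range(4): env.read_camera("side"); P.append(env.get_obs())
print(np.mean([o["tool_pos"] for o in P],0),P[-1]["force"])
p=np.mean([o["tool_pos"] for o in P],0); z=p[2]-.182-.033+.044
print(fit(C,["side"],p[0],p[1],z,.031))
cx,cy=proj(C["side"],[.569,-.013,.09])[0].astype(int)
s=cv2.resize(C["side"]["img"][cy-60:cy+60,cx-60:cx+60],(400,400))
cx,cy=proj(C["top"],[.569,-.013,.09])[0].astype(int)
t=cv2.resize(C["top"]["img"][cy-60:cy+60,cx-60:cx+60],(400,400))
cv2.imwrite("pics/c5.png",np.hstack([s,t])[:,:,::-1])
E
```

```text
[ 0.56864673 -0.01295737  0.28563632] [-0.25758582 -0.57431947 -2.00539971]
(array([ 0.56542294, -0.01456188]), np.float64(59.88417053222656))
```

View pics/c5.png

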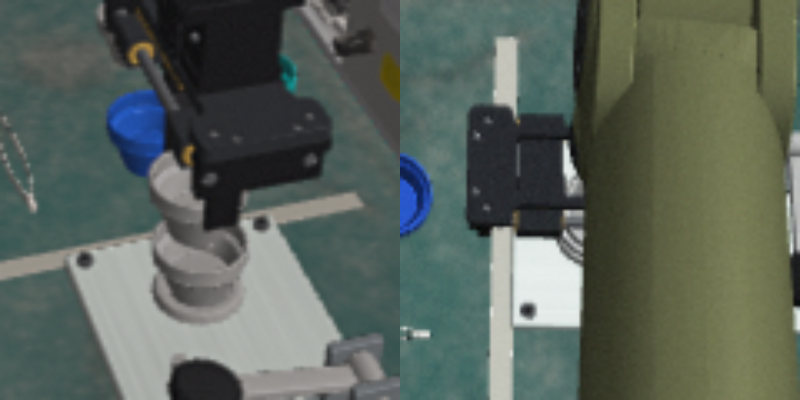

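The held cup hangs over the station cup, lined up in the side view (rims near (197,180) and (200,250)). I lower it in.

>>> servo_tool([
  {"xyz":[0,0,1.0],"twist":[0,0,0],"jaw":0.5},
  {"xyz":[0,0,2.0],"twist":[0,0,0],"jaw":0.5},
  {"xyz":[0,0,2.7],"twist":[0,0,0],"jaw":0.5},
  {"xyz":[0,0,3.2],"twist":[0,0,0],"jaw":0.5},
  {"xyz":[0,0,3.5],"twist":[0,0,0],"jaw":0.5},
  {"xyz":[0,0,3.7],"twist":[0,0,0],"jaw":0.5},
  {"xyz":[0,0,3.8],"twist":[0,0,0],"jaw":0.5},
  {"xyz":[0,0,3.8],"twist":[0,0,0],"jaw":0.5},
])

```text
time_s: 5.28
tool_pos: [0.5685, -0.0133, 0.2467]
tool_rot: [180.0, 0.0, 180.0]
force: [-0.3, 0.4, -0.9]
grip_width: 0.0607
grasp_force: 20.0
```

>>> servo_tool([
  {"xyz":[0,0,0.15],"twist":[0,0,0],"jaw":0.5},
  {"xyz":[0,0,0.3],"twist":[0,0,0],"jaw":0.5},
  {"xyz":[0,0,0.3],"twist":[0,0,0],"jaw":0.5},
])

```text
time_s: 5.53
tool_pos: [0.5693, -0.0132, 0.2452]
tool_rot: [180.0, 0.2, 180.0]
force: [-0.7, 0.8, 3.4]
grip_width: 0.0611
grasp_force: 20.0
```

Contact is felt (vertical force from -1.5 to +3.4 N). I release and rise.

>>> servo_tool([
  {"xyz":[0,0,0],"twist":[0,0,0],"jaw":0.2},
  {"xyz":[0,0,0],"twist":[0,0,0],"jaw":0.0},
  {"xyz":[0,0,0],"twist":[0,0,0],"jaw":0.0},
  {"xyz":[0,0,0],"twist":[0,0,0],"jaw":0.0},
  {"xyz":[0,0,-2],"twist":[0,0,0],"jaw":0.0},
  {"xyz":[0,0,-5],"twist":[0,0,0],"jaw":0.0},
  {"xyz":[0,0,-8],"twist":[0,0,0],"jaw":0.0},
  {"xyz":[0,0,-8],"twist":[0,0,0],"jaw":0.0},
])

```text
time_s: 6.2
tool_pos: [0.5702, -0.0138, 0.3296]
tool_rot: [179.9, 0.5, 180.0]
force: [1.1, 0.2, 0.2]
grip_width: 0.0867
grasp_force: 0.0
```

>>> servo_tool([
  {"xyz":[-4.7,27.9,0],"twist":[0,0,0],"jaw":0},
  {"xyz":[-4.7,27.9,0],"twist":[0,0,0],"jaw":0},
  {"xyz":[-4.7,27.9,0],"twist":[0,0,0],"jaw":0},
  {"xyz":[-4.7,27.9,0],"twist":[0,0,0],"jaw":0},
  {"xyz":[-4.7,27.9,0],"twist":[0,0,0],"jaw":0},
  {"xyz":[-4.7,27.9,0],"twist":[0,0,0],"jaw":0},
  {"xyz":[-4.7,27.9,0],"twist":[0,0,0],"jaw":0},
  {"xyz":[-4.7,27.9,5],"twist":[0,0,0],"jaw":0},
  {"xyz":[-4.7,27.9,7],"twist":[0,0,0],"jaw":0},
  {"xyz":[-4.7,27.9,7],"twist":[0,0,0],"jaw":0},
])

```text
time_s: 7.03
tool_pos: [0.6125, 0.2656, 0.2461]
tool_rot: [-179.7, -0.6, -179.9]
force: [-1.5, -1.3, -1.2]
grip_width: 0.0871
grasp_force: 0.0
```

```bash
python3 - <<'E'
from h import *
C=cams(); C=cams(); o=env.get_obs(); print(o["tool_pos"])
for n in C: print(n,"stack",fit(C,[n],.569,-.013,.073,.031),"A",fit(C,[n],.6157,.2656,.044,.031))
cx,cy=proj(C["side"],[.569,-.013,.06])[0].astype(int)
s=cv2.resize(C["side"]["img"][cy-50:cy+50,cx-50:cx+50],(400,400))
cx,cy=proj(C["side"],[.616,.265,.06])[0].astype(int)
t=cv2.resize(C["side"]["img"][cy-50:cy+50,cx-50:cx+50],(400,400))
cv2.imwrite("pics/c6.png",np.hstack([s,t])[:,:,::-1])
E
```

```text
[0.61651367 0.26517647 0.25600047]
top stack (array([ 0.56772279, -0.0136011 ]), np.float64(112.4620361328125)) A (array([0.63052014, 0.27781363]), np.float64(22.78122329711914))
side stack (array([ 0.57062822, -0.01045826]), np.float64(71.68758392333984)) A (array([0.61527805, 0.26918838]), np.float64(58.42945861816406))
```

View pics/c6.png

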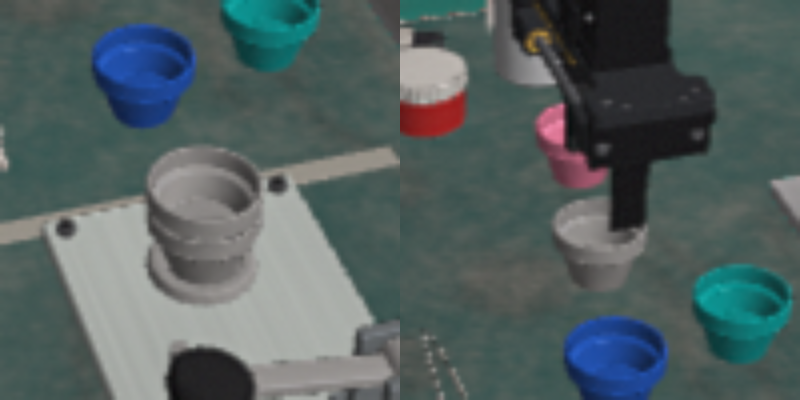

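```bash
python3 - <<'E'
from h import *
c=env.read_camera("side")
for x,y in((.436,.292),(.616,.266)):
    print(proj(c,[x,y-.048,.072])-proj(c,[x,y,.044]), proj(c,[x+.01,y,.044])-proj(c,[x,y,.044]))
E
```

```text
[[2.74378947 1.25312485]] [[ 3.83081073 -0.62053568]]
[[5.96822212 0.96961158]] [[ 3.63951752 -0.60001736]]
```

The first cup is seated level in the station cup (crop (203,190)) and the finger is centred on cup A to about 2 mm. I go down and grip.

>>> servo_tool([
  {"xyz":[0.1,0,2],"twist":[0,0,0],"jaw":0},
  {"xyz":[0.1,0,3.9],"twist":[0,0,0],"jaw":0},
  {"xyz":[0.1,0,3.9],"twist":[0,0,0],"jaw":0},
  {"xyz":[0.1,0,3.9],"twist":[0,0,0],"jaw":0.5},
  {"xyz":[0.1,0,3.9],"twist":[0,0,0],"jaw":0.5},
  {"xyz":[0.1,0,3.9],"twist":[0,0,0],"jaw":0.5},
  {"xyz":[0.1,0,3.9],"twist":[0,0,0],"jaw":0.5},
  {"xyz":[0.1,0,3.9],"twist":[0,0,0],"jaw":0.5},
  {"xyz":[0.1,0,3.9],"twist":[0,0,0],"jaw":0.5},
])

```text
time_s: 8.03
tool_pos: [0.615, 0.2657, 0.2162]
tool_rot: [180.0, 0.1, 180.0]
force: [-1.0, -0.5, 3.6]
grip_width: 0.062
grasp_force: 20.0
```

>>> servo_tool([
  {"xyz":[0,0,-1],"twist":[0,0,0],"jaw":0.5},
  {"xyz":[0,0,-3],"twist":[0,0,0],"jaw":0.5},
  {"xyz":[0,0,-6],"twist":[0,0,0],"jaw":0.5},
  {"xyz":[0,0,-9],"twist":[0,0,0],"jaw":0.5},
  {"xyz":[0,0,-12],"twist":[0,0,0],"jaw":0.5},
  {"xyz":[0,0,-12],"twist":[0,0,0],"jaw":0.5},
  {"xyz":[0,0,-12],"twist":[0,0,0],"jaw":0.5},
])

```text
time_s: 8.62
tool_pos: [0.615, 0.2658, 0.3375]
tool_rot: [179.9, 0.2, 180.0]
force: [0.6, 0.1, -2.0]
grip_width: 0.0621
grasp_force: 20.0
```

```bash
python3 - <<'E'
from h import *
P=[]
for i in range(4): C=cams(); P.append(env.get_obs())
p=np.mean([o["tool_pos"] for o in P],0); print(p,P[-1]["force"],P[-1]["grasp_force"])
print(fit(C,["side"],p[0],p[1],p[2]-.215+.044,.031))
E
```

```text
[0.61400434 0.26557229 0.33330178] [ 0.0798531   0.02178272 -0.72687903] 19.999771071597934
(array([0.60982749, 0.26351355]), np.float64(53.02333068847656))
```

>>> servo_tool([
  {"xyz":[0.2,-1.4,0],"twist":[0,0,0],"jaw":0.5},
  {"xyz":[0.7,-4.2,0],"twist":[0,0,0],"jaw":0.5},
  {"xyz":[1.2,-7.5,0],"twist":[0,0,0],"jaw":0.5},
  {"xyz":[1.8,-10.9,0],"twist":[0,0,0],"jaw":0.5},
  {"xyz":[2.3,-14.2,0],"twist":[0,0,0],"jaw":0.5},
  {"xyz":[2.9,-17.6,0],"twist":[0,0,0],"jaw":0.5},
  {"xyz":[3.4,-20.9,0],"twist":[0,0,0],"jaw":0.5},
  {"xyz":[4.0,-24.3,0],"twist":[0,0,0],"jaw":0.5},
  {"xyz":[4.4,-26.5,0],"twist":[0,0,0],"jaw":0.5},
  {"xyz":[4.6,-27.9,0],"twist":[0,0,0],"jaw":0.5},
])

```text
time_s: 9.85
tool_pos: [0.567, -0.0184, 0.335]
tool_rot: [-179.9, -0.0, 179.7]
force: [0.6, -0.0, -1.9]
grip_width: 0.0617
grasp_force: 20.0
```

>>> servo_tool([
  {"xyz":[0,0,1],"twist":[0,0,0],"jaw":0.5},
  {"xyz":[0,0,3],"twist":[0,0,0],"jaw":0.5},
  {"xyz":[0,0,3.5],"twist":[0,0,0],"jaw":0.5},
  {"xyz":[0,0,3.5],"twist":[0,0,0],"jaw":0.5},
  {"xyz":[0,0,3.5],"twist":[0,0,0],"jaw":0.5},
])

```text
time_s: 10.27
tool_pos: [0.5684, -0.012, 0.2993]
tool_rot: [180.0, -0.1, -179.9]
force: [-0.0, 0.3, -1.1]
grip_width: 0.062
grasp_force: 20.0
```

```bash
python3 - <<'E'
from h import *
P=[]
for i in range(4): C=cams(); P.append(env.get_obs())
p=np.mean([o["tool_pos"] for o in P],0); print(p,P[-1]["force"],P[-1]["grasp_force"])
print(fit(C,["side"],p[0],p[1],p[2]-.215+.044,.031))
cx,cy=proj(C["side"],[.569,-.013,.09])[0].astype(int)
s=cv2.resize(C["side"]["img"][cy-60:cy+60,cx-60:cx+60],(400,400))
cv2.imwrite("pics/c7.png",s[:,:,::-1])
E
```

```text
[ 0.56866655 -0.0129219   0.30041098] [ 0.40028677  0.64624223 -0.67802172] 19.999763863161206
(array([ 0.5672932 , -0.01290784]), np.float64(60.27885055541992))
```

View pics/c7.png

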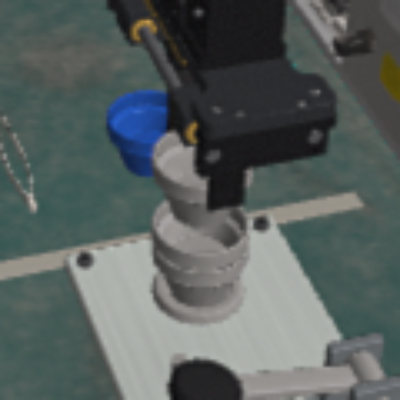

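The third cup hangs aligned over the two-cup stack (rims about (200,165) and (200,235)). I lower it.

>>> servo_tool([
  {"xyz":[0,0,1.0],"twist":[0,0,0],"jaw":0.5},
  {"xyz":[0,0,2.0],"twist":[0,0,0],"jaw":0.5},
  {"xyz":[0,0,2.7],"twist":[0,0,0],"jaw":0.5},
  {"xyz":[0,0,3.2],"twist":[0,0,0],"jaw":0.5},
  {"xyz":[0,0,3.5],"twist":[0,0,0],"jaw":0.5},
  {"xyz":[0,0,3.7],"twist":[0,0,0],"jaw":0.5},
  {"xyz":[0,0,3.8],"twist":[0,0,0],"jaw":0.5},
  {"xyz":[0,0,3.95],"twist":[0,0,0],"jaw":0.5},
  {"xyz":[0,0,4.05],"twist":[0,0,0],"jaw":0.5},
  {"xyz":[0,0,4.05],"twist":[0,0,0],"jaw":0.5},
])

```text
time_s: 11.5
tool_pos: [0.5689, -0.0133, 0.2604]
tool_rot: [180.0, 0.1, 180.0]
force: [0.1, 0.2, 3.7]
grip_width: 0.0618
grasp_force: 20.0
```

Contact again, like the first cup. I release, rise to TCP 0.34 and start closing.

>>> servo_tool([
  {"xyz":[0,0,0],"twist":[0,0,0],"jaw":0.2},
  {"xyz":[0,0,0],"twist":[0,0,0],"jaw":0.0},
  {"xyz":[0,0,0],"twist":[0,0,0],"jaw":0.0},
  {"xyz":[0,0,0],"twist":[0,0,0],"jaw":0.0},
  {"xyz":[0,0,-2],"twist":[0,0,0],"jaw":0.0},
  {"xyz":[0,0,-5],"twist":[0,0,0],"jaw":0.0},
  {"xyz":[0,0,-8],"twist":[0,0,0],"jaw":0.0},
  {"xyz":[0,0,-8],"twist":[0,0,0],"jaw":1},
])

```text
time_s: 12.17
tool_pos: [0.5701, -0.0137, 0.3452]
tool_rot: [179.9, 0.5, 180.0]
force: [1.1, -0.3, 0.8]
grip_width: 0.0845
grasp_force: 0.0
```

>>> servo_tool([
  {"xyz":[4.9,-14.1,0],"twist":[0,0,0],"jaw":1},
  {"xyz":[4.9,-14.1,0],"twist":[0,0,0],"jaw":1},
  {"xyz":[4.9,-14.1,0],"twist":[0,0,0],"jaw":1},
  {"xyz":[4.9,-14.1,0],"twist":[0,0,0],"jaw":1},
  {"xyz":[4.9,-14.1,0],"twist":[0,0,0],"jaw":1},
  {"xyz":[4.9,-14.1,0],"twist":[0,0,0],"jaw":1},
  {"xyz":[4.9,-14.1,3],"twist":[0,0,0],"jaw":1},
  {"xyz":[4.9,-14.1,4.5],"twist":[0,0,0],"jaw":1},
  {"xyz":[4.9,-14.1,4.5],"twist":[0,0,0],"jaw":1},
  {"xyz":[4.9,-14.1,4.5],"twist":[0,0,0],"jaw":1},
])

```text
time_s: 13.0
tool_pos: [0.5195, -0.1527, 0.2935]
tool_rot: [180.0, -0.1, -179.9]
force: [-0.1, -0.1, 0.3]
grip_width: 0.0215
grasp_force: 0.0
```

```bash
python3 - <<'E'
from h import *
P=[]
for i in range(4): C=cams(); P.append(env.get_obs())
p=np.mean([o["tool_pos"] for o in P],0); print(p,np.mean([o["force"] for o in P],0),P[-1]["grip_width"])
for n in C: print(n,"stack",fit(C,[n],.569,-.013,.088,.031))
print("side pad",fit(C,["side"],.52,-.154,.088,.021))
cx,cy=proj(C["side"],[.545,-.1,.07])[0].astype(int)
s=cv2.resize(C["side"]["img"][cy-70:cy+70,cx-80:cx+80],(800,600)[:1]+(600,),interpolation=2)
cv2.imwrite("pics/c8.png",s[:,:,::-1])
E
```

```text
[ 0.51982678 -0.15399561  0.29521723] [0.14334929 0.13247048 0.64841464] 0.0010783588402116817
top stack (array([ 0.56661841, -0.0133535 ]), np.float64(113.67312622070312))
side stack (array([ 0.55537804, -0.01254676]), np.float64(19.66783332824707))
side pad (array([ 0.51831097, -0.15631893]), np.float64(94.69234466552734))
```

View pics/c8.png

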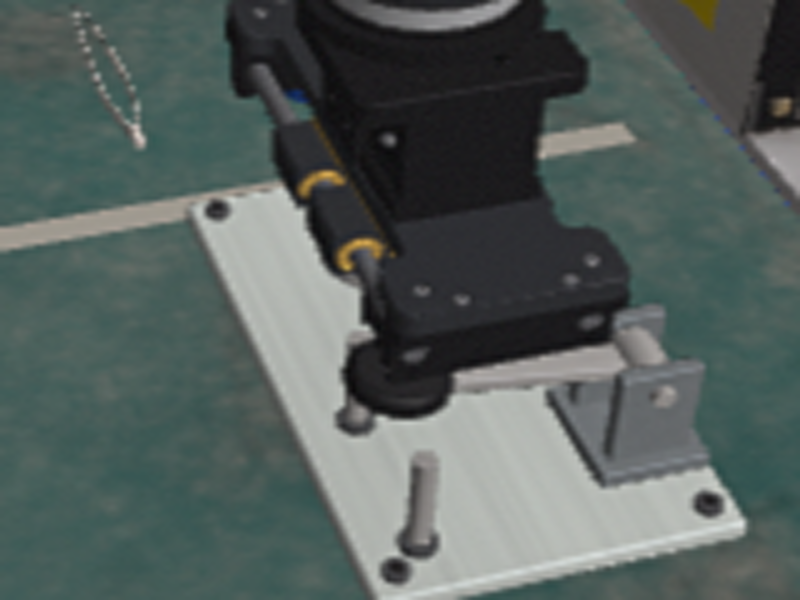

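The fingers, closed, are above the pad (crop (400,370)). The posts beside it are free, and the stack is hidden here but fits well in the top view. I press in two stages.

>>> servo_tool([
  {"xyz":[0,0,1.5],"twist":[0,0,0],"jaw":1},
  {"xyz":[0,0,2.2],"twist":[0,0,0],"jaw":1},
  {"xyz":[0,0,2.7],"twist":[0,0,0],"jaw":1},
  {"xyz":[0,0,3.2],"twist":[0,0,0],"jaw":1},
  {"xyz":[0,0,3.2],"twist":[0,0,0],"jaw":1},
  {"xyz":[0,0,3.2],"twist":[0,0,0],"jaw":1},
])

```text
time_s: 13.9
tool_pos: [0.5191, -0.1544, 0.2624]
tool_rot: [180.0, -0.1, 180.0]
force: [-2.6, 1.9, 3.6]
grip_width: 0.0007
grasp_force: 2.0
```

```bash
python3 - <<'E'
from h import *
P=[]
for i in range(6): C=cams(); P.append(env.get_obs())
print(np.mean([o["tool_pos"] for o in P],0),np.mean([o["force"] for o in P],0))
E
```

```text
[ 0.51932851 -0.15438645  0.26255917] [-2.39358576 -0.41973146  4.21190049]
```

>>> servo_tool([
  {"xyz":[0,0,0.4],"twist":[0,0,0],"jaw":1},
  {"xyz":[0,0,0.8],"twist":[0,0,0],"jaw":1},
  {"xyz":[0,0,1.05],"twist":[0,0,0],"jaw":1},
  {"xyz":[0,0,1.05],"twist":[0,0,0],"jaw":1},
  {"xyz":[0,0,1.05],"twist":[0,0,0],"jaw":1},
  {"xyz":[0,0,1.05],"twist":[0,0,0],"jaw":1},
  {"xyz":[0,0,1.05],"twist":[0,0,0],"jaw":1},
  {"xyz":[0,0,1.05],"twist":[0,0,0],"jaw":1},
  {"xyz":[0,0,1.05],"twist":[0,0,0],"jaw":1},
  {"xyz":[0,0,1.05],"twist":[0,0,0],"jaw":1},
])

```text
time_s: 15.33
tool_pos: [0.5191, -0.1544, 0.2519]
tool_rot: [180.0, -0.0, 180.0]
force: [-3.6, -1.2, 6.4]
grip_width: 0.0003
grasp_force: 3.1
```

```bash
python3 - <<'E'
from h import *
P=[]
for i in range(6): C=cams(); P.append(env.get_obs())
print(np.mean([o["tool_pos"] for o in P],0),np.mean([o["force"] for o in P],0))
for z in (.073,.088,.1): print(z,fit(C,["top"],.569,-.013,z,.031))
cx,cy=proj(C["side"],[.545,-.1,.07])[0].astype(int)
s=cv2.resize(C["side"]["img"][cy-60:cy+60,cx-60:cx+60],(400,400),interpolation=2)
cx,cy=proj(C["top"],[.569,-.04,.09])[0].astype(int)
t=cv2.resize(C["top"]["img"][cy-40:cy+40,cx-40:cx+40],(400,400),interpolation=2)
cv2.imwrite("pics/c9.png",np.hstack([s,t])[:,:,::-1])
E
```

```text
[ 0.51912077 -0.15444886  0.2518939 ] [-3.65976279 -0.30273566  6.2457673 ]
0.073 (array([ 0.57037881, -0.01689398]), np.float64(113.01817321777344))
0.088 (array([ 0.56661089, -0.01336184]), np.float64(113.93718719482422))
0.1 (array([ 0.56458838, -0.01254077]), np.float64(114.44639587402344))
```

View pics/c9.png

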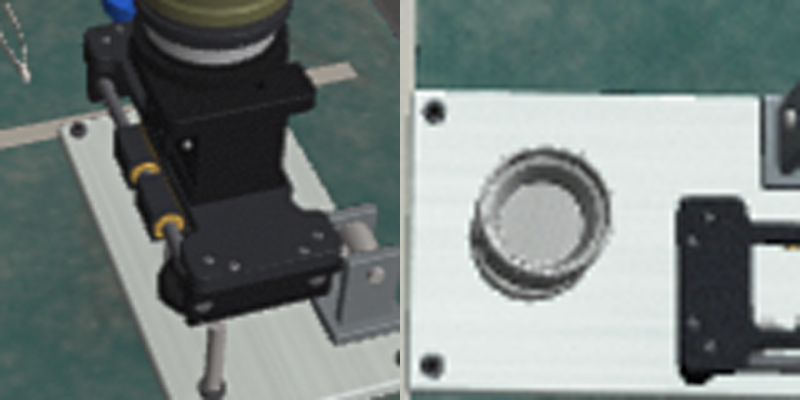

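The stack looks concentric and upright from above (crop (545,215)). The second cup seated 15 mm above the first by tool height. The tips are at 69.9 mm with 6.2 N on the lever, so it is level. I hand in.

```bash
python3 -c "
from cell import env
print(env.sign_off())"
```

```text
the job is handed in; nothing more can be done
None
```

I nested both loose cups in the station cup and handed the job in at about 16 s of the 72 s allowed, with the closed fingers still pressing the lever pad level (fingertips at 69.9 mm, about 6.2 N); sign-off returned no verdict.

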